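Seat the chip carrier in the corner of the stops

ROBOT

A 6-joint arm with a two-finger parallel gripper is mounted at the origin on the work surface. World frame = base frame: x ahead of the robot, y to its left, z up, the work surface at z = 0. Lengths are in mm, angles in rad, forces in N, time in s.
With the tool pointing down it reaches from about 350 to 725 mm from the base axis. Payload 4.3 kg.
Tool frame: the origin (TCP) lies midway between the tips of the shut fingers; the grasp point (between the pads) lies 19 mm behind it; z points along the fingers, y is the line along which they close (so a half turn about z gives the same grasp; the last joint's range is limited). The gripper opens to 85 mm and grips with 20 to 120 N. Pads are 22 mm wide; open, the fingers measure 114 mm over their backs; the gripper's body (76 mm by 85 mm) begins 54 mm behind the grasp point. The pads swing forward as they close: fully open they stand 13 mm farther back than shut.
Start: joints at [-1.437, 0.377, 0.081, 1.274, 0, 1.46], TCP at [138.809, -558.031, 231.329] pointing down, gripper open.
Joint ranges: [-2.72, 2.72], [-0.84, 1.66], [-1.02, 1.22], [-1.77, 2.12], [-1.37, 1.28], [-3.14, 3.14]. Speed limits (rad/s): [2.57, 2.57, 3.14, 3.14, 3.14, 3.14].

INTERFACE

Orientations are given as a 3x3 rotation matrix whose columns are the frame's x, y, z axes.
In Python, from station import env gives the robot as it stands.
- The arm moves only by the tool arm_command, never from a script. Its argument "motion" is a list of rows, each a list of 7 numbers: the shift along the world's x, y, z in cm, then the turn, a rotation vector about the world's x, y, z in rad, then the opening, from 0 (shut) to 1 (fully open). A call has 1 to 5 rows; each row shifts and turns the commanded pose from where the row before left it; what a row does not reach is not made up. A row lasts 1/12 s, in which the tool goes at most 41.7 mm and 7.16 degrees, less where a joint would pass 70% of its speed; a pose out of reach is approached as far as the arm can. A call is refused whole if a number of a shift passes 4.17 or a number of a turn 0.125, either way. A call with a gripper value outside its range is refused whole. The fingers move at their own pace and stop on an object; "squeeze" is the grip in N (left out, the last holds). Time passes only in rows, so rows that do not move let the fingers close. It gives the time, the measured TCP pose, the force, the opening and the grip force at its end, in the units of the state.
- env.state(): the state, without advancing time (a new reading comes with each control period).
- env.get_image(name): name is "scene" or "side" or "wrist"; returns a dict with "frame" (384x512x3 uint8, red, green, blue), "range_z" (384x512 float32, mm along the optical axis (not along the pixel's ray), 0 where there is no reading), "K" (3x3 intrinsics, pixels), "R" (3x3) and "t" (3): a world point X has camera coordinates R X + t. Camera axes: x right, y down, z forward; pixel columns grow to the right and rows downward; lengths in mm; the calibration is good to about 2 mm. A picture is of the moment at which its call begins.
- env.finish_job(): hands the job in; it is judged then, once.
The state is a dict: "time_s": time; "q": joint angles; "joint_vel": joint speeds; "joint_torque": joint torques, N m; "tool_pos": TCP position; "tcp_rot": TCP orientation; "ft_force": force on the tool from outside, world axes, zero at the start; "torque": the same for the moment, N m; "gripper_width": finger opening in mm; "grasp_force": force on a finger pad.
Only numpy, scipy, OpenCV 4.12 (cv2) and the standard library are available. Lean on these libraries where they do the work, as an engineer would, in place of code of your own. Each camera call takes 0.05 s, during which the arm holds its last target. There are 200 camera calls.

TASK

Push the aluminium chip carrier along the grey loading bed until it sits fully home in the corner of the two dark stop rails, flush against both of them and covering the teal mark. Slide it only: do not lift or tip it, do not touch the white chip on its top, and leave the two weights, the mouse and the jar where they stand.

Things in the scene. Friction and masses are not known exactly. Their poses are not given: they have to be found in the camera images.
- bed: fixed grey loading bed, plate 300 (x) x 440 (y) x 12 mm, turned a little. Origin: centre of underside, on the table; x points away from the robot, y to its left. Two dark rails, 14 mm thick, 18 mm high above its top: back rail along y, near face at x = +100, y -200 to 132; side rail along x, inner face at y = +120, x -20 to 100. A flat teal mark 90 x 110 mm fills their inner corner.
- corner (a point): inner corner where the two rail faces meet, on the bed's top (12 mm above the table); axes as the bed's. The free bed lies towards -x and -y of it. A carrier fully home has its origin at x = -45, y = -55, z = 0 mm in these axes.
- carrier: loose aluminium block, 90 (own x) x 110 (own y) x 26 mm high, 0.3 to 0.5 kg, lying flat on the bed; too wide to grip. Starts away from both rails, turned up to 0.3 rad from the bed's axes, and must go in the bed's +x and +y until its own x lies along the bed's x. Origin: centre of its underside (12 mm above the table); z up.
- chip: delicate white ceramic chip with gold contacts, 30 x 30 x 4 mm, fixed on the middle of the carrier's top. Origin: centre of its underside, 26 mm above the carrier's origin. Not to be touched.
- steel_weight: loose polished steel round weight, 52 mm in diameter at the foot, 34 mm high, standing on the bed; origin: centre of its underside. One weight stands on the bed's near left part and the other beyond the side rail; they may be swapped. Bystander.
- brass_weight: the same weight in yellow brass; origin: centre of its underside. Bystander.
- mouse: black computer mouse, 105 x 60 x 32 mm, loose on the table to the right of the bed; origin: centre of its underside. Bystander.
- jar: orange round jar with a blue cap, 56 mm in diameter, 60 mm high, loose on the table to the left of the bed; origin: centre of its underside. Bystander.
Mind the look-alikes: they are no part of the job. Several things have the shape of the carrier; the one meant has the colours described above.

How it is judged:
By the outcome, as a careful person would: the job done as asked, in the order asked, and still so for the second after the job is handed in, with the robot touching nothing.
It also fails if it takes over 54 s, if anything falls off the work surface, if the arm or the gripper's body presses on something with over 40 N, if the wrist force passes 120 N, or if a joint passes its speed limit or range.

## Working session

There is one attempt and no reset: what is moved stays moved. The work goes in short steps, Python scripts to look and compute and a tool call to move; the robot and the scene stay as the last step left them, time stands still between calls to the robot, and variables do not carry over. Pictures are saved under pics/ and viewed, at most 10 in all, crops included, and the job is handed in when it is done.

Besides the shell and the picture viewer there is one more tool, called after "Request:" as a command line: name --pt "numbers of a row" for each row, then --argument value for the rest. arm_command: Moves the arm, as the interface text tells. Its arguments: {"type":"object","properties":{"motion":{"type":"array","items":{"type":"array","items":{"type":"number"}}},"squeeze":{"type":"number"}},"required":["motion"]}

```bash
mkdir -p pics; ls; python3 - <<'E'
from station import env
import cv2,numpy as np,pickle
d={}
for n in("scene","side"):
    i=env.get_image(n); d[n]=i
    cv2.imwrite(f"pics/{n}0.png",i["frame"][:,:,::-1])
    print(n,i["K"].tolist(),(-i["R"].T@i["t"]).round().tolist())
pickle.dump(d,open("im0.pkl","wb"))
s=env.state();print(s["time_s"],s["tool_pos"],s["tcp_rot"],s["gripper_width"])
E
```

```text
pics
scene [[375.87442651743015, 0.0, 258.9709853928891], [0.0, 375.87442651743015, 196.34046163017823], [0.0, 0.0, 1.0]] [1436.0, -2.0, 738.0]
side [[347.9075067530519, 0.0, 252.1097618707666], [0.0, 347.9075067530519, 192.60564299167402], [0.0, 0.0, 1.0]] [313.0, 759.0, 710.0]
0.1 [ 138.71332235 -557.42051268  230.44660345] [[ 9.70433390e-01  2.41368941e-01 -2.62970392e-04]
 [ 2.41369015e-01 -9.70431706e-01  1.81720357e-03]
 [ 1.83421697e-04 -1.82694793e-03 -9.99998314e-01]] 85.52111887711183
```

View pics/scene0.png

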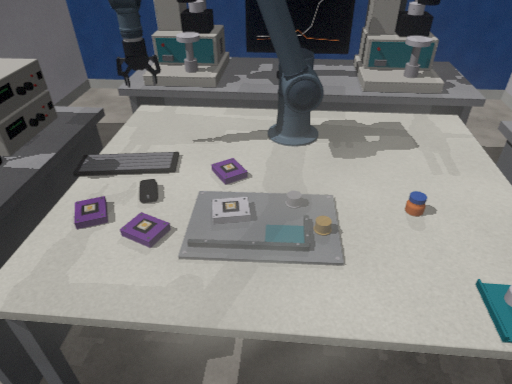

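View pics/side0.png

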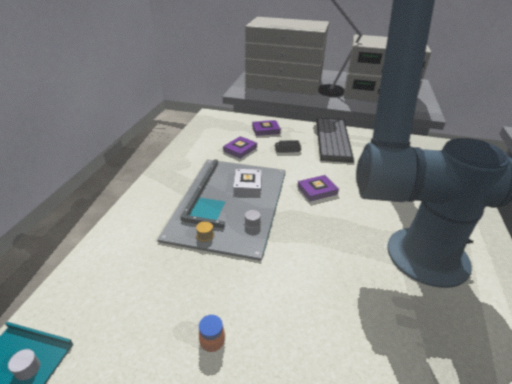

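The carrier is the silver block at scene (231,208) and side (247,180). The look-alikes are the purple blocks at scene (230,171), (92,210) and (146,229). The teal corner is at (285,233), the steel weight at (294,199) and the brass weight at (323,226). Next I'll make a top-down map from the range data.

```bash
cat > h.py <<'E'
import numpy as np,cv2
def pts(i):
    z=i["range_z"];v,u=np.indices(z.shape);K=i["K"]
    c=np.stack([(u-K[0,2])*z/K[0,0],(v-K[1,2])*z/K[1,1],z],-1)
    P=(c-i["t"])@i["R"]; P[z==0]=np.nan
    return P
def rect(p,name=""):
    (c,s,a)=cv2.minAreaRect(p[:,:2].astype(np.float32)); print(name,len(p),np.round(c,1),np.round(s,1),round(a,2),"z",np.nanmedian(p[:,2]).round(1))
E
python3 - <<'E'
import pickle,numpy as np,cv2
from h import *
d=pickle.load(open("im0.pkl","rb"))
for n in d:
    i=d[n];P=pts(i);f=i["frame"];hsv=cv2.cvtColor(f,cv2.COLOR_RGB2HSV).astype(int)
    print(n)
    H,S,V=hsv[...,0],hsv[...,1],hsv[...,2]
    roi=np.zeros(H.shape,bool)
    if n=="scene": roi[188:262,180:345]=1
    else: roi[155:260,160:290]=1
    z=P[...,2]
    teal=roi&(H>80)&(H<100)&(S>110); rect(P[teal],"teal")
    for nm,lo,hi in(("bed",7,17),("rail",25,33),("top",34,42)):
        m=(roi&(z>lo)&(z<hi)).astype(np.uint8)
        k,l,st,ce=cv2.connectedComponentsWithStats(m)
        for j in range(1,k):
            if st[j,4]>60: rect(P[l==j],nm+str(ce[j].round()))
    im=cv2.resize(f[150:270,150:350] if n=="scene" else f[150:260,150:300],None,fx=4,fy=4,interpolation=cv2.INTER_CUBIC)
    cv2.imwrite(f"pics/{n}_crop.png",im[:,:,::-1])
E
```

```text
scene
teal 0 [0. 0.] [0. 0.] 0.0 z nan
bed[264. 228.] 7759 [595.7 -77.3] [304.7 440.3] 1.57 z 10.1
rail[232. 218.] 82 [ 605.  -168.4] [  7.  108.5] 12.33 z 28.8
rail[260. 240.] 664 [694.7 -87.4] [126.3 355.4] 22.67 z 28.0
top[230. 207.] 626 [ 563.4 -176.9] [ 91.8 108.9] 12.42 z 36.3
side
teal 501 [649.   -8.3] [ 86.9 105.2] 1.98 z 12.2
bed[228. 211.] 6669 [593.7 -75.8] [301.1 446. ] 1.88 z 11.8
rail[201. 200.] 458 [694.2 -86. ] [124.6 360.3] 22.48 z 29.6
top[248. 178.] 478 [ 560.4 -174.9] [ 90.2 112.9] 13.39 z 38.0
  return np.nanmean(a, axis, out=out, keepdims=keepdims)
```

View pics/scene_crop.png

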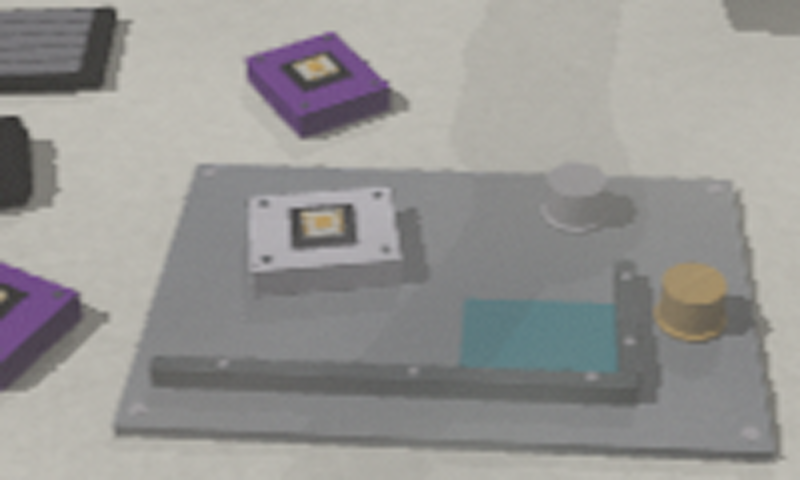

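The crop shows the silver carrier with the white chip at crop (322,222), teal mark at (540,333), steel weight at (575,195) and brass weight at (692,300). That confirms the choice.

From the range data:

| Quantity | x (mm) | y (mm) | Yaw |
|---|---|---|---|
| Bed centre | 594.5 | -76.5 | 1.8° |
| Carrier | 562 | -176 | 13° |
| Home position | 648 | -9.5 | – |

I'll push +x first with the two fingers spread, then +y.

Request:
arm_command --pt "2.6 2.9 0 0 0 -0.02 0.65" --pt "2.6 2.9 0 0 0 -0.02 0.65" --pt "2.6 2.9 0 0 0 -0.02 0.65" --pt "2.6 2.9 0 0 0 -0.02 0.65" --pt "2.6 2.9 0 0 0 -0.02 0.65"

```text
time_s: 0.52
tool_pos: [269.4, -411.3, 230.9]
tcp_rot: [[0.99, 0.142, -0.0], [0.142, -0.99, 0.001], [-0.0, -0.001, -1.0]]
ft_force: [0.5, -0.1, 1.1]
gripper_width: 55.4
grasp_force: 0.0
```

Request:
arm_command --pt "2.6 2.9 0 0 0 -0.02 0.65" --pt "2.6 2.9 0 0 0 -0.02 0.65" --pt "2.6 2.9 0 0 0 -0.02 0.65" --pt "2.6 2.9 0 0 0 -0.02 0.65" --pt "2.6 2.9 0 0 0 -0.02 0.65"

```text
time_s: 0.93
tool_pos: [399.5, -266.2, 231.1]
tcp_rot: [[0.999, 0.043, -0.0], [0.043, -0.999, 0.0], [-0.0, -0.0, -1.0]]
ft_force: [0.9, -0.4, 0.5]
gripper_width: 55.8
grasp_force: 0.0
```

Request:
arm_command --pt "2.6 3.0 -2.5 0 0 -0.012 0.65" --pt "2.6 3.0 -2.5 0 0 0 0.65" --pt "2.0 2.9 -2.5 0 0 0 0.65" --pt "0 0 -2.5 0 0 0 0.65" --pt "0 0 0 0 0 0 0.65"

```text
time_s: 1.35
tool_pos: [461.5, -183.2, 132.9]
tcp_rot: [[0.999, 0.036, -0.008], [0.036, -0.999, 0.004], [-0.008, -0.005, -1.0]]
ft_force: [-0.7, 0.5, -0.0]
gripper_width: 55.4
grasp_force: 0.0
```

```bash
python3 - <<'E'
from station import env
import cv2,numpy as np,pickle
from h import *
s=env.state();print(s["time_s"],s["tool_pos"].round(1),np.round(s["tcp_rot"],3).tolist(),s["gripper_width"],s["ft_force"])
i=env.get_image("wrist");cv2.imwrite("pics/w1.png",i["frame"][:,:,::-1])
print((-i["R"].T@i["t"]).round(),i["R"].round(2).tolist())
pickle.dump(i,open("w1.pkl","wb"))
P=pts(i);z=P[...,2]
for nm,lo,hi in(("bed",7,17),("rail",25,33),("top",34,42),("wt",43,50)):
    m=((z>lo)&(z<hi)).astype(np.uint8)
    k,l,st,ce=cv2.connectedComponentsWithStats(m)
    for j in range(1,k):
        if st[j,4]>300: rect(P[l==j],nm+str(ce[j].round()))
d=pickle.load(open("im0.pkl","rb"))
for n,b in(("scene",[192,285,196,20]),("side",[212,245,225,262])):
    P=pts(d[n]);r=P[190:210,284:304] if n=="scene" else P[206:230,243:263]
    q=r.reshape(-1,3);q=q[(q[:,2]>38)&(q[:,2]<52)];print(n,"steel",len(q),np.median(q,0).round(1))
E
```

```text
1.35 [ 461.5 -183.2  132.9] [[0.999, 0.036, -0.008], [0.036, -0.999, 0.004], [-0.008, -0.005, -1.0]] 55.37744262458531 [-0.67190232  0.49743507 -0.00236609]
[ 533. -180.  276.] [[0.04, -1.0, -0.0], [-0.96, -0.04, 0.29], [-0.29, -0.01, -0.96]]
bed[192. 108.] 58208 [ 525.2 -114.8] [165.5 365. ] 2.04 z 12.8
bed[268. 271.] 441 [ 370.1 -190.6] [28.2 94.3] 18.49 z 12.0
bed[492. 313.] 592 [ 330.8 -428.1] [33.4 37. ] 69.61 z 15.0
rail[ 47. 139.] 368 [4.958e+02 4.000e-01] [45.4 20.5] 9.4 z 29.0
rail[283. 304.] 5104 [ 333.2 -212.3] [90.6 89.9] 36.01 z 27.1
top[256.  64.] 16850 [ 559.1 -174.7] [ 90.  110.5] 12.19 z 38.8
top[ 40. 142.] 385 [496.1  -0.7] [44.  18.3] 9.93 z 38.2
wt[256.  66.] 716 [ 558.6 -174.8] [29.3 29.7] 10.9 z 43.6
wt[ 19. 148.] 2106 [492.5   6. ] [31.4 45.5] 78.29 z 46.7
scene steel 119 [500.2  10.7  43.7]
side steel 152 [494.8  16.6  45.6]
```

View pics/w1.png

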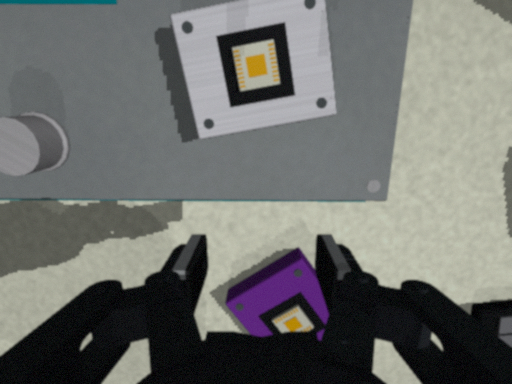

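The wrist view shows the carrier centred at about (257,65), the steel weight at (35,145), and a purple look-alike at (290,300) off the bed. The carrier is at (559.5,-175), yaw 12.3°. Descending behind its near face.

Request:
arm_command --pt "0.5 0.2 -3.0 0 0 0 0.65" --pt "0.3 0.2 -3.0 0 0 0 0.65" --pt "0 0 -3.0 0 0 0 0.65" --pt "0 0 -2.0 0 0 0 0.65" --pt "0 0 0 0 0 0 0.65"

```text
time_s: 1.82
tool_pos: [469.5, -182.7, 25.5]
tcp_rot: [[1.0, 0.03, -0.005], [0.03, -1.0, 0.002], [-0.005, -0.003, -1.0]]
ft_force: [-0.5, 0.3, -0.7]
gripper_width: 55.3
grasp_force: 0.0
```

Request:
arm_command --pt "0.8 0.8 -0.6 0 0 0 0.65" --pt "0.8 0 0 0 0 0 0.65" --pt "0.8 0 0 0 0 0 0.65" --pt "0.8 0 0 0 0 0 0.65" --pt "0.8 0 0 0 0 0 0.65"

```text
time_s: 2.23
tool_pos: [512.8, -174.6, 22.8]
tcp_rot: [[0.999, 0.032, -0.0], [0.032, -0.999, -0.0], [-0.0, 0.0, -1.0]]
ft_force: [-3.9, 2.3, 2.5]
gripper_width: 55.9
grasp_force: 2.0
```

Request:
arm_command --pt "0.8 0 0 0 0 0 0.65" --pt "0.8 0 0 0 0 0 0.65" --pt "0.8 0 0 0 0 0 0.65" --pt "0.8 0 0 0 0 0 0.65" --pt "0.6 0 0 0 0 0 0.65"

```text
time_s: 2.65
tool_pos: [550.8, -175.2, 22.1]
tcp_rot: [[1.0, 0.031, -0.001], [0.031, -1.0, -0.001], [-0.001, 0.001, -1.0]]
ft_force: [-4.5, -0.3, 5.1]
gripper_width: 55.3
grasp_force: 2.8
```

```bash
cat >> h.py <<'E'
def look(n,save=None):
    from station import env
    i=env.get_image(n);P=pts(i);z=P[...,2]
    if save: cv2.imwrite(save,i["frame"][:,:,::-1])
    sat=cv2.cvtColor(i["frame"],cv2.COLOR_RGB2HSV)[...,1]
    m=((z>33)&(z<42)&(P[...,0]>480)&(P[...,0]<720)&(P[...,1]>-260)&(P[...,1]<50)).astype(np.uint8)
    k,l,st,ce=cv2.connectedComponentsWithStats(m)
    for j in range(1,k):
        if st[j,4]>150: rect(P[l==j],n+" top")
    s=env.state();print(s["time_s"],s["tool_pos"].round(1),s["ft_force"].round(1))
    return i
E
python3 -c "
from h import *
look('side','pics/s2.png');look('wrist','pics/w2.png')"
```

```text
side top 401 [ 596.9 -182.1] [110.6 115.2] 1.86 z 38.0
2.7 [ 552.5 -175.3   22.2] [-1.1 -1.   0. ]
wrist top 49941 [ 596.9 -182. ] [112.4 110.4] 1.78 z 38.8
2.75 [ 552.4 -175.3   22.2] [ 0.2  0.  -0. ]
```

View pics/w2.png

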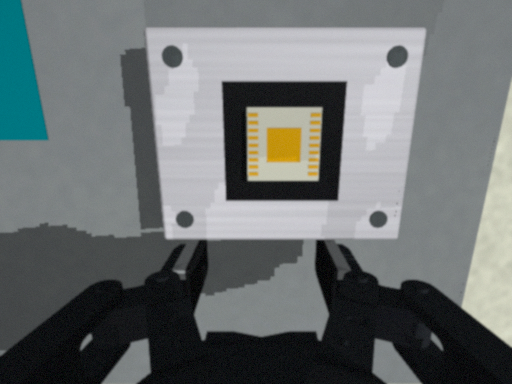

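The wrist view shows the carrier squared up at 1.8° (spanning pixels x 148–425), with the chip clear of the fingers. About 45 mm remains to the back rail. I'll push 40 mm, then back off and go round to the right side.

Request:
arm_command --pt "0.8 0 0 0 0 0 0.65" --pt "0.8 0 0 0 0 0 0.65" --pt "0.8 0 0 0 0 0 0.65" --pt "0.8 0 0 0 0 0 0.65" --pt "0.7 0 0 0 0 0 0.65"

```text
time_s: 3.17
tool_pos: [589.9, -174.8, 21.8]
tcp_rot: [[1.0, 0.032, -0.0], [0.032, -1.0, -0.0], [-0.0, 0.0, -1.0]]
ft_force: [-4.3, 0.4, 2.3]
gripper_width: 55.6
grasp_force: 2.1
```

Request:
arm_command --pt "-2.0 0 0 0 0 0 0.65" --pt "-1.0 0 3.0 0 0 0 0.65" --pt "0 0 4.0 0 0 0.12 0.65" --pt "0 -3.0 1.0 0 0 0.12 0.65" --pt "0 -3.5 0 0 0 0.12 0.65"

```text
time_s: 3.58
tool_pos: [564.1, -240.3, 107.0]
tcp_rot: [[0.92, 0.391, 0.01], [0.391, -0.92, -0.004], [0.008, 0.007, -1.0]]
ft_force: [1.4, -1.1, 0.8]
gripper_width: 55.6
grasp_force: 0.0
```

```bash
python3 -c "
from h import *
look('side');look('wrist')
from station import env
print(env.state()['q'].round(2),env.state()['tcp_rot'].round(2))"
```

```text
side top 461 [ 647.4 -181.1] [ 89.9 112.9] 1.49 z 37.9
3.6333 [ 563.5 -248.5  105.4] [ 1.3 -5.5 -0.8]
wrist top 18895 [ 647.4 -181.8] [ 90.2 109.9] 2.1 z 38.9
3.6833 [ 562.7 -245.3  104. ] [0.5 0.  0.1]
[-0.51  0.51 -0.05  1.   -0.    2.24] [[ 0.93  0.38  0.01]
 [ 0.38 -0.93 -0.01]
 [ 0.    0.01 -1.  ]]
```

Carrier is at (647.4,-181.5), yaw 1.8°, about 5 mm off the back rail. Now I'll move to its right side with the tool turned 90°.

Request:
arm_command --pt "1.6 -0.4 0 0 0 0.12 0.55" --pt "1.6 -0.4 0 0 0 0.12 0.55" --pt "1.6 -0.4 0 0 0 0.12 0.55" --pt "1.6 -0.4 0 0 0 0.12 0.55" --pt "1.6 -0.4 0 0 0 0.12 0.55"

```text
time_s: 4.1
tool_pos: [641.3, -259.5, 101.5]
tcp_rot: [[0.543, 0.84, 0.002], [0.84, -0.543, 0.0], [0.001, 0.001, -1.0]]
ft_force: [0.0, -0.4, -0.2]
gripper_width: 46.7
grasp_force: 0.0
```

Request:
arm_command --pt "0.2 0 0 0 0 0.12 0.55" --pt "0 0 0 0 0 0.12 0.55" --pt "0 0 0 0 0 0.12 0.55" --pt "0 0 0 0 0 0.12 0.55" --pt "0 0 0 0 0 0.12 0.55"

```text
time_s: 4.52
tool_pos: [642.7, -259.2, 101.4]
tcp_rot: [[-0.026, 1.0, 0.002], [1.0, 0.026, 0.0], [0.0, 0.002, -1.0]]
ft_force: [-0.2, 0.0, -0.2]
gripper_width: 46.8
grasp_force: 0.0
```

Request:
arm_command --pt "0 -0.6 -2.0 0 0 0.005 0.55" --pt "0 0 -2.5 0 0 0 0.55" --pt "0 0 -2.5 0 0 0 0.55" --pt "0 0 -1.0 0 0 0 0.55" --pt "0 0 0 0 0 0 0.55"

```text
time_s: 4.93
tool_pos: [639.5, -264.0, 18.0]
tcp_rot: [[-0.026, 1.0, -0.005], [1.0, 0.026, 0.003], [0.004, -0.005, -1.0]]
ft_force: [0.5, -0.1, 0.8]
gripper_width: 46.6
grasp_force: 0.0
```

```bash
python3 -c "
from h import *
look('wrist','pics/w3.png');look('side')"
```

```text
wrist top 40423 [ 647.9 -195.2] [90.1 82.9] 1.94 z 38.9
wrist top 177 [ 614.  -254.7] [ 5.1 10. ] 43.74 z 37.8
wrist top 290 [ 668.  -253.6] [14.2  8.4] 17.04 z 37.5
4.9833 [ 640.6 -264.7   20.3] [0.  0.4 0.5]
side top 476 [ 647.4 -181.4] [ 90.5 113.3] 2.92 z 37.9
5.0333 [ 641.8 -265.5   22. ] [0.2 0.  0.1]
```

View pics/w3.png

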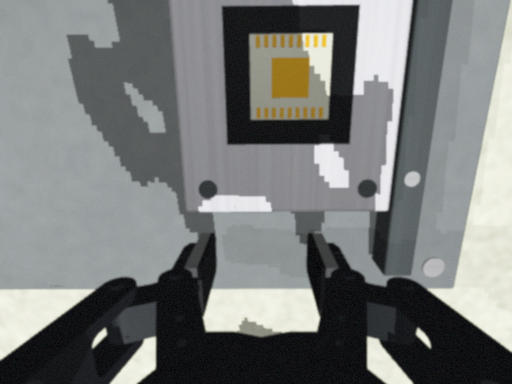

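The wrist view shows the fingers at (205,245) and (318,245), squarely behind the carrier's right face (edge at row 210). The rail is clear on the right. Pushing along the bed's +y.

Request:
arm_command --pt "0.2 1.0 0 0 0 0 0.55" --pt "-0.03 1.0 0 0 0 0 0.55" --pt "-0.03 1.0 0 0 0 0 0.55" --pt "-0.03 1.0 0 0 0 0 0.55" --pt "-0.03 1.0 0 0 0 0 0.55"

```text
time_s: 5.45
tool_pos: [643.7, -216.3, 23.9]
tcp_rot: [[-0.026, 1.0, 0.004], [1.0, 0.026, -0.004], [-0.004, 0.004, -1.0]]
ft_force: [0.6, -5.4, 3.9]
gripper_width: 47.2
grasp_force: 2.8
```

Request:
arm_command --pt "-0.03 1.0 0 0 0 0 0.55" --pt "-0.03 1.0 0 0 0 0 0.55" --pt "-0.03 1.0 0 0 0 0 0.55" --pt "-0.03 1.0 0 0 0 0 0.55" --pt "-0.03 1.0 0 0 0 0 0.55"

```text
time_s: 5.87
tool_pos: [642.1, -166.4, 24.0]
tcp_rot: [[-0.026, 1.0, 0.004], [1.0, 0.026, -0.004], [-0.004, 0.004, -1.0]]
ft_force: [0.3, -5.7, 4.7]
gripper_width: 47.1
grasp_force: 2.9
```

Request:
arm_command --pt "-0.03 1.0 0 0 0 0 0.55" --pt "-0.03 1.0 0 0 0 0 0.55" --pt "-0.03 1.0 0 0 0 0 0.55" --pt "-0.03 1.0 0 0 0 0 0.55" --pt "-0.03 1.0 0 0 0 0 0.55"

```text
time_s: 6.28
tool_pos: [640.6, -116.4, 23.9]
tcp_rot: [[-0.026, 1.0, 0.004], [1.0, 0.026, -0.004], [-0.004, 0.004, -1.0]]
ft_force: [0.4, -6.2, 5.2]
gripper_width: 46.9
grasp_force: 3.1
```

```bash
python3 -c "
from h import *
look('wrist');look('side')"
```

```text
wrist top 45117 [643.9 -65.7] [ 90.7 121.6] 1.67 z 38.8
6.3333 [ 640.2 -113.6   23.6] [ 1.4 -2.5  3.2]
side top 636 [643.8 -53.3] [ 90.8 127.9] 2.1 z 37.9
6.3833 [ 639.8 -113.8   23.1] [0.5 0.5 0.2]
```

Request:
arm_command --pt "-0.03 0.8 0 0 0 0 0.55" --pt "-0.03 0.8 0 0 0 0 0.55" --pt "-0.02 0.8 0 0 0 0 0.55" --pt "-0.02 0.6 0 0 0 0 0.55" --pt "0 0.2 0 0 0 0 0.55"

```text
time_s: 6.8
tool_pos: [638.7, -84.0, 22.8]
tcp_rot: [[-0.026, 1.0, 0.002], [1.0, 0.026, -0.002], [-0.002, 0.001, -1.0]]
ft_force: [-0.5, -6.1, 4.9]
gripper_width: 47.1
grasp_force: 3.0
```

Request:
arm_command --pt "0 0.1 0 0 0 0 0.55" --pt "0 0.1 0 0 0 0 0.55" --pt "0 0.1 0 0 0 0 0.55"

```text
time_s: 7.05
tool_pos: [638.7, -82.2, 22.8]
tcp_rot: [[-0.025, 1.0, 0.001], [1.0, 0.025, -0.003], [-0.003, 0.001, -1.0]]
ft_force: [-0.0, -6.3, 5.0]
gripper_width: 46.9
grasp_force: 3.2
```

Request:
arm_command --pt "0 0.15 0 0 0 0 0.55" --pt "0 0.15 0 0 0 0 0.55" --pt "0 0.15 0 0 0 0 0.55"

```text
time_s: 7.3
tool_pos: [638.7, -77.8, 22.8]
tcp_rot: [[-0.025, 1.0, 0.002], [1.0, 0.025, -0.003], [-0.003, 0.001, -1.0]]
ft_force: [-0.4, -5.9, 4.9]
gripper_width: 47.3
grasp_force: 3.2
```

Request:
arm_command --pt "0 0.1 0 0 0 0 0.55" --pt "0 0.1 0 0 0 0 0.55"

```text
time_s: 7.47
tool_pos: [638.7, -75.8, 22.8]
tcp_rot: [[-0.025, 1.0, 0.002], [1.0, 0.025, -0.003], [-0.003, 0.001, -1.0]]
ft_force: [-0.1, -7.0, 4.9]
gripper_width: 47.2
grasp_force: 3.2
```

Request:
arm_command --pt "0 0.1 0 0 0 0 0.55" --pt "0 0.1 0 0 0 0 0.55"

```text
time_s: 7.63
tool_pos: [638.7, -75.4, 22.8]
tcp_rot: [[-0.024, 1.0, 0.001], [1.0, 0.024, -0.007], [-0.007, 0.001, -1.0]]
ft_force: [-0.6, -11.9, 4.0]
gripper_width: 46.8
grasp_force: 6.1
```

```bash
python3 -c "
from h import *
look('wrist','pics/w4.png');look('side')"
```

```text
wrist top 45922 [642.7 -24.6] [ 90.5 121.1] 1.75 z 38.8
7.6833 [638.7 -75.4  22.8] [-0.3 -9.9  3.9]
side top 683 [643.1 -19.4] [ 91.  137.8] 1.2 z 37.9
7.7333 [638.7 -75.4  22.8] [ -0.1 -11.7   4.7]
```

View pics/w4.png

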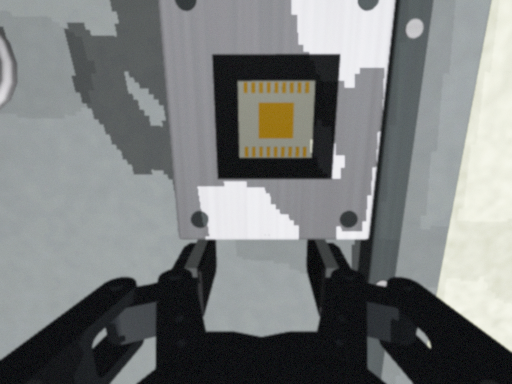

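Contact: the force doubled and the motion stopped at the side rail, and the view shows a thin gap remaining to the back rail (column ~385). Backing off and going round to the near face for the final +x push.

Request:
arm_command --pt "0 -1.5 0 0 0 0 0.55" --pt "0 -0.8 2.0 0 0 0 0.55" --pt "0 0 4.0 0 0 -0.12 0.55" --pt "-0.6 0 2.5 0 0 -0.12 0.55" --pt "-2.0 0 0 0 0 -0.12 0.55"

```text
time_s: 8.15
tool_pos: [617.4, -96.2, 112.5]
tcp_rot: [[0.333, 0.943, 0.011], [0.943, -0.333, -0.0], [0.004, 0.011, -1.0]]
ft_force: [0.9, -0.3, 1.2]
gripper_width: 47.2
grasp_force: 0.0
```

Request:
arm_command --pt "-2.0 1.5 0 0 0 -0.12 0.55" --pt "-2.0 1.5 0 0 0 -0.12 0.55" --pt "-1.0 1.5 0 0 0 -0.12 0.55" --pt "0 1.5 0 0 0 -0.12 0.55" --pt "0 1.5 0 0 0 -0.12 0.55"

```text
time_s: 8.57
tool_pos: [559.8, -19.0, 106.0]
tcp_rot: [[0.808, 0.59, -0.003], [0.59, -0.808, 0.003], [-0.001, -0.004, -1.0]]
ft_force: [0.2, -0.1, 0.1]
gripper_width: 46.7
grasp_force: 0.0
```

Request:
arm_command --pt "0 1.2 0 0 0 -0.12 0.55" --pt "0 0 0 0 0 -0.12 0.55" --pt "0 0 0 0 0 -0.12 0.55" --pt "0 0 0 0 0 -0.12 0.55" --pt "0 0 0 0 0 -0.12 0.55"

```text
time_s: 8.98
tool_pos: [560.8, -7.4, 105.9]
tcp_rot: [[1.0, 0.031, -0.003], [0.032, -1.0, 0.003], [-0.003, -0.003, -1.0]]
ft_force: [0.6, 0.3, 0.2]
gripper_width: 47.1
grasp_force: 0.0
```

```bash
python3 -c "
from h import *
look('wrist')
from station import env;print(env.state()['tcp_rot'].round(3))"
```

```text
wrist top 20888 [642.   -7.9] [ 90.4 111.6] 1.52 z 38.8
wrist top 255 [509.8   7.2] [39.7 12.2] 68.33 z 37.6
9.0333 [560.8  -7.5 105.9] [-1.1 -0.4  0.3]
[[ 1.     0.028 -0.003]
 [ 0.028 -1.     0.002]
 [-0.003 -0.003 -1.   ]]
```

Request:
arm_command --pt "0.4 0 -2.5 0 0 0 0.55" --pt "0 0 -2.5 0 0 0 0.55" --pt "0 0 -2.3 0 0 0 0.55" --pt "0 0 -1.0 0 0 0 0.55" --pt "0 0 0 0 0 0 0.55"

```text
time_s: 9.45
tool_pos: [562.7, -7.7, 20.7]
tcp_rot: [[0.999, 0.038, -0.007], [0.038, -0.999, 0.002], [-0.007, -0.002, -1.0]]
ft_force: [0.2, 0.6, -0.8]
gripper_width: 46.8
grasp_force: 0.0
```

Request:
arm_command --pt "0.6 0 0 0 0 0 0.55" --pt "0.6 0 0 0 0 0 0.55" --pt "0.4 0 0 0 0 0 0.55" --pt "0.3 0 0 0 0 0 0.55" --pt "0.2 0 0 0 0 0 0.55"

```text
time_s: 9.87
tool_pos: [587.1, -8.6, 24.7]
tcp_rot: [[0.999, 0.037, -0.001], [0.037, -0.999, -0.001], [-0.001, 0.001, -1.0]]
ft_force: [-5.8, -0.3, 4.9]
gripper_width: 46.8
grasp_force: 3.0
```

Request:
arm_command --pt "0.1 0 0 0 0 0 0.55" --pt "0.1 0 0 0 0 0 0.55" --pt "0.1 0 0 0 0 0 0.55"

```text
time_s: 10.12
tool_pos: [587.9, -8.7, 24.0]
tcp_rot: [[0.999, 0.036, -0.004], [0.036, -0.999, -0.001], [-0.004, 0.001, -1.0]]
ft_force: [-9.1, -1.6, 7.1]
gripper_width: 46.8
grasp_force: 4.6
```

Request:
arm_command --pt "0.1 0 0 0 0 0 0.55" --pt "0.1 0 0 0 0 0 0.55"

```text
time_s: 10.28
tool_pos: [588.4, -8.8, 23.8]
tcp_rot: [[0.999, 0.036, -0.007], [0.036, -0.999, -0.002], [-0.007, 0.001, -1.0]]
ft_force: [-8.8, -1.4, 7.0]
gripper_width: 47.0
grasp_force: 4.7
```

Request:
arm_command --pt "0.1 0 0 0 0 0 0.55" --pt "0.1 0 0 0 0 0 0.55"

```text
time_s: 10.45
tool_pos: [591.0, -8.7, 23.8]
tcp_rot: [[0.999, 0.036, -0.006], [0.036, -0.999, -0.001], [-0.006, 0.001, -1.0]]
ft_force: [-9.7, 0.1, 6.6]
gripper_width: 47.2
grasp_force: 5.8
```

Request:
arm_command --pt "0.1 0 0 0 0 0 0.55" --pt "0.1 0 0 0 0 0 0.55"

```text
time_s: 10.62
tool_pos: [591.1, -8.7, 23.7]
tcp_rot: [[0.999, 0.036, -0.009], [0.036, -0.999, -0.002], [-0.009, 0.001, -1.0]]
ft_force: [-15.8, -2.0, 12.3]
gripper_width: 46.8
grasp_force: 7.5
```

Request:
arm_command --pt "0.1 0 0 0 0 0 0.55" --pt "0.1 0 0 0 0 0 0.55"

```text
time_s: 10.78
tool_pos: [591.1, -8.7, 23.7]
tcp_rot: [[0.999, 0.036, -0.013], [0.036, -0.999, -0.002], [-0.013, 0.001, -1.0]]
ft_force: [-20.8, -2.0, 18.1]
gripper_width: 46.8
grasp_force: 10.0
```

```bash
python3 -c "
from h import *
look('wrist','pics/w5.png');look('side')"
```

```text
wrist top 49300 [635.2  -8.7] [112.  110.4] 2.41 z 38.8
10.8333 [591.   -8.6  23.6] [-17.3  -2.4  13.6]
side top 519 [637.   -8.5] [112.1 111.7] 2.04 z 37.8
10.8833 [591.1  -8.7  23.6] [-17.1  -2.6  14.7]
```

View pics/w5.png

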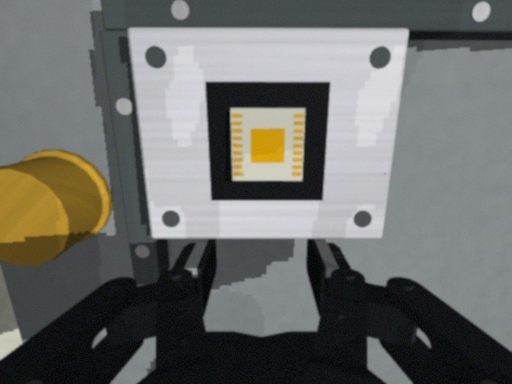

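The view shows the carrier against the back rail (top edge, row 28) and the side rail (left edge, column ~130), with the force climbing to 20 N at standstill. I'll back off and measure it from above before deciding on another side press.

Request:
arm_command --pt "-1.5 0 0 0 0 0 0.55" --pt "-1.0 0 2.0 0 0 0 0.55" --pt "0 -0.6 4.0 0 0 0.12 0.55" --pt "0 -1.4 2.5 0 0 0.12 0.55" --pt "0 -1.5 0 0 0 0.12 0.55"

```text
time_s: 11.3
tool_pos: [577.6, -43.7, 115.6]
tcp_rot: [[0.919, 0.394, 0.011], [0.394, -0.919, -0.002], [0.01, 0.006, -1.0]]
ft_force: [1.5, -0.8, 1.2]
gripper_width: 47.0
grasp_force: 0.0
```

Request:
arm_command --pt "1.0 -1.5 0 0 0 0.12 0.55" --pt "1.5 -1.5 0 0 0 0.12 0.55" --pt "1.5 -1.5 0 0 0 0.12 0.55" --pt "1.5 -1.2 0 0 0 0.12 0.55" --pt "1.5 0 0 0 0 0.12 0.55"

```text
time_s: 11.72
tool_pos: [644.5, -102.9, 109.5]
tcp_rot: [[0.54, 0.842, 0.002], [0.842, -0.54, -0.001], [-0.0, 0.002, -1.0]]
ft_force: [-0.1, 0.2, 0.3]
gripper_width: 47.1
grasp_force: 0.0
```

Request:
arm_command --pt "0.5 0 0 0 0 0.12 0.55" --pt "0 0 0 0 0 0.12 0.55" --pt "0 0 0 0 0 0.12 0.55" --pt "0 0 0 0 0 0.12 0.55" --pt "0 0 0 0 0 0.12 0.55"

```text
time_s: 12.13
tool_pos: [648.7, -100.2, 109.2]
tcp_rot: [[-0.032, 0.999, 0.001], [0.999, 0.032, 0.0], [0.0, 0.001, -1.0]]
ft_force: [-0.9, 0.2, 0.2]
gripper_width: 47.0
grasp_force: 0.0
```

```bash
python3 -c "
from h import *
look('wrist','pics/w6.png');i=look('side');look('scene')
from station import env;print(env.state()['tcp_rot'].round(3))
P=pts(i);z=P[...,2]
m=(z>25)&(z<33)&(P[...,0]>690)&(P[...,0]<725)&(P[...,1]>-270)&(P[...,1]<60);rect(P[m],'backrail')
"
```

```text
wrist top 594 [507.7   8.3] [45.  19.4] 67.63 z 37.5
wrist top 18561 [646.8 -13. ] [90.4 99.5] 1.88 z 38.9
12.1833 [ 648.7 -100.2  109.3] [ 0.1  0.1 -0. ]
side top 668 [648.7  -7.1] [ 94.4 113.7] 2.3 z 37.9
12.2333 [ 648.6 -100.3  109.2] [-0.3  0.1  0.5]
scene top 854 [649. -11.] [ 95.  109.8] 3.07 z 36.2
12.2833 [ 648.5 -100.3  109.2] [ 0.4 -0.1  0.6]
[[-0.023  1.     0.001]
 [ 1.     0.023 -0.   ]
 [-0.     0.001 -1.   ]]
backrail 240 [ 701.7 -105. ] [ 15.  328.6] 1.56 z 29.9
```

View pics/w6.png

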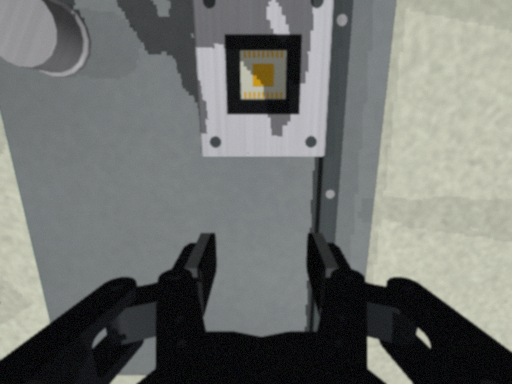

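The carrier is snug to the back rail (no dark gap between the carrier and the rail at column ~330). One more gentle press into the side rail to be sure.

Request:
arm_command --pt "-0.4 0 -2.5 0 0 0 0.55" --pt "0 0 -2.5 0 0 0 0.55" --pt "0 0 -2.5 0 0 0 0.55" --pt "0 0 -1.0 0 0 0 0.55" --pt "0 0 0 0 0 0 0.55"

```text
time_s: 12.7
tool_pos: [641.5, -99.6, 20.8]
tcp_rot: [[-0.024, 1.0, -0.006], [1.0, 0.024, 0.002], [0.002, -0.006, -1.0]]
ft_force: [-0.3, 0.5, 0.4]
gripper_width: 47.0
grasp_force: 0.0
```

Request:
arm_command --pt "0 0.6 0 0 0 0 0.55" --pt "0 0.6 0 0 0 0 0.55" --pt "0 0.5 0 0 0 0 0.55" --pt "0 0.3 0 0 0 0 0.55" --pt "0 0.2 0 0 0 0 0.55"

```text
time_s: 13.12
tool_pos: [645.0, -77.6, 25.1]
tcp_rot: [[-0.027, 1.0, 0.002], [1.0, 0.027, -0.0], [-0.0, 0.002, -1.0]]
ft_force: [0.3, -0.4, 1.1]
gripper_width: 47.1
grasp_force: 0.0
```

Request:
arm_command --pt "0 0.1 0 0 0 0 0.55" --pt "0 0.1 0 0 0 0 0.55" --pt "0 0.1 0 0 0 0 0.55"

```text
time_s: 13.37
tool_pos: [644.2, -75.3, 24.0]
tcp_rot: [[-0.026, 1.0, 0.0], [1.0, 0.026, -0.0], [-0.0, 0.0, -1.0]]
ft_force: [0.2, -1.1, 1.8]
gripper_width: 47.5
grasp_force: 1.5
```

Request:
arm_command --pt "0 0.1 0 0 0 0 0.55" --pt "0 0.1 0 0 0 0 0.55" --pt "0 0.1 0 0 0 0 0.55"

```text
time_s: 13.62
tool_pos: [644.0, -75.1, 24.1]
tcp_rot: [[-0.025, 1.0, -0.0], [1.0, 0.025, -0.006], [-0.006, -0.0, -1.0]]
ft_force: [-1.0, -9.2, 0.5]
gripper_width: 47.3
grasp_force: 4.8
```

Request:
arm_command --pt "0 0.1 0 0 0 0 0.55" --pt "0 0.1 0 0 0 0 0.55"

```text
time_s: 13.78
tool_pos: [644.0, -75.1, 24.1]
tcp_rot: [[-0.024, 1.0, -0.0], [1.0, 0.024, -0.01], [-0.01, -0.001, -1.0]]
ft_force: [-1.6, -15.0, -0.2]
gripper_width: 46.9
grasp_force: 7.2
```

It stopped firm at 15 N, seated. Retreating for a final check.

Request:
arm_command --pt "0 -1.5 0 0 0 0 0.55" --pt "0 -1.5 2.0 0 0 0 0.55" --pt "0 -2.0 3.5 0 0 0 0.55" --pt "0 -3.0 2.5 0 0 0 0.55" --pt "-1.0 -2.0 0 0 0 0 0.55"

```text
time_s: 14.2
tool_pos: [639.1, -173.7, 110.3]
tcp_rot: [[-0.026, 1.0, 0.012], [1.0, 0.026, -0.003], [-0.004, 0.012, -1.0]]
ft_force: [1.0, 0.2, 0.5]
gripper_width: 47.1
grasp_force: 0.0
```

Request:
arm_command --pt "-2.0 -3.0 2.0 0 0 0 0.55" --pt "-2.0 -3.0 2.0 0 0 0 0.55" --pt "0 0 0 0 0 0 0.55" --pt "0 0 0 0 0 0 0.55"

```text
time_s: 14.53
tool_pos: [594.3, -232.5, 145.3]
tcp_rot: [[-0.022, 1.0, 0.003], [1.0, 0.022, 0.0], [-0.0, 0.003, -1.0]]
ft_force: [1.0, 0.6, -0.3]
gripper_width: 46.9
grasp_force: 0.0
```

```bash
python3 -c "
from h import *
a=look('scene');b=look('side')
c=cv2.resize(a['frame'][180:265,180:350],None,fx=4,fy=4,interpolation=3)
d=cv2.resize(b['frame'][155:255,160:290],None,fx=2.4,fy=2.4,interpolation=3)
o=np.zeros((580,680,3),np.uint8);o[:340]=c;o[340:,:312]=d
cv2.imwrite('pics/f.png',o[:,:,::-1])"
```

```text
scene top 853 [648.7 -10.5] [ 94.9 109.9] 1.69 z 36.2
14.5833 [ 594.2 -230.9  144.1] [-0.1  0.6  0.8]
side top 676 [646.9  -8.6] [ 90.1 113.7] 1.88 z 37.7
14.6333 [ 594.  -229.8  143.3] [0.  1.1 0.4]
```

View pics/f.png

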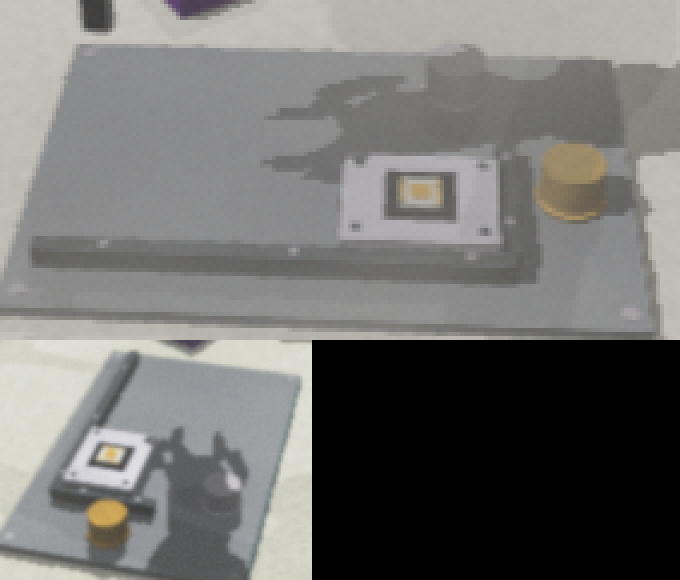

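The carrier, at (340–500,155–240) in the scene crop, fills the corner with no teal showing. Both weights are in place.

```bash
python3 -c "
from station import env
print(env.finish_job())"
```

```text
the job is handed in; nothing more can be done
None
```

The carrier is pushed home in the corner: both rails stopped it firmly, no teal shows, nothing else was touched, and the job was handed in at about 14.7 s, with no verdict returned.

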